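# Drop the snapped key into the return bin that still has room

### The arm

A 7-joint arm with a two-finger parallel gripper is mounted at the origin on the work surface. World frame = base frame: x ahead of the robot, y to its left, z up, the work surface at z = 0. Lengths are in m, angles in rad, forces in N, time in s.
With the tool pointing down it reaches from about 0.4 to 0.9 m from the base axis. Payload 5.5 kg.
Tool frame: the origin (TCP) lies midway between the tips of the shut fingers; the grasp point (between the pads) lies 19 mm behind it (manip.grip_depth is the distance from the TCP to the grasp point, in m); z points along the fingers, x is the direction in which the jaws open and shut, and the axes are right-handed (so a half turn about z gives the same grasp; the last joint's range is limited). The gripper opens to 92 mm and grips with 3 to 60 N. Pads are 19 mm wide; open, the fingers measure 130 mm over their backs; the gripper's body (75 mm by 190 mm) begins 47 mm behind the grasp point.
Start: joints at [-1.017, 0.501, -0.427, 1.55, 0.221, 1.138, -0.21], TCP at [0.186, 0.623, 0.227] pointing down, gripper open.
Joint ranges: [-2.88, 2.88], [-0.31, 2.03], [-1.54, 1.56], [0.2, 2.42], [-1.41, 4.55], [0.19, 2.02], [-2.57, 2.57]. Speed limits (rad/s): [2.57, 2.57, 3.14, 3.14, 3.14, 3.14, 3.14].

### API

Orientations are given as a unit quaternion [x, y, z, w].
In Python, from bench import manip, effector, viewer gives the robot as it stands. Calls block until the motion is done:
- manip.move_pose(position, orientation): joint-space move of the TCP to a pose.
- manip.servo_line(position, ori=None, vel=0.15): straight line of the TCP; ori=None keeps the orientation; vel is the mean speed in m/s.
- manip.movej(angles): joint-space move.
- effector.open_jaws() and effector.close(f_grip=None): open the fingers fully, or close them until they stop; f_grip is the grip in N (None keeps the last).
- manip.sleep(seconds).
- manip.solve_ik(position, orientation): joint angles nearest the present ones, or None.
- viewer.get_image(name): name is "scene" or "side" or "wrist"; returns the picture (384x512x3 uint8, red, green, blue); there is no depth.
- viewer.get_calibration(name): a dict with "vfov" (degrees; the focal length in pixels is half the picture's height over the tangent of half this angle, whatever the lens; pixels are square), "cx", "cy" (the principal point, pixels), "eye" and "attitude" of the camera in the world. Camera axes: x right, y down, z forward; pixel columns grow to the right and rows downward; lengths in m; the calibration is good to about 2 mm. A picture is of the moment at which its call begins: read the wrist's pose just before it. get_calibration takes no time and is no camera call; for the wrist camera it gives the pose at the moment of the call.
A pose or a line that the arm cannot do raises manip.PlanningError and nothing moves.
- manip.hand_in(): hands the job in, once; it reports no verdict.
Readings, each from a call of its own:
- manip.current_clock(): time.
- manip.current_q(): joint angles.
- manip.current_joint_velocities(): joint speeds.
- manip.current_tau(): joint torques, N m.
- manip.current_tool_pos(): TCP position.
- manip.current_tcp_rot(): TCP orientation.
- manip.current_force(): force on the tool from outside, world axes, zero at the start.
- manip.current_wrist_torque(): the same for the moment, N m.
- manip.current_finger_gap(): finger opening in m.
Only numpy, scipy, OpenCV 4.12 (cv2) and the standard library are available. Lean on these libraries where they do the work, as an engineer would, in place of code of your own. Each camera call takes 0.05 s, during which the arm holds its last target.

### The job

Slide the clear lid of the key box all the way back, take out the snapped key (the one with only a stub of blade) and get rid of it through one of the two sprung flaps on top of the return cabinet, holding the flap open until the key has dropped inside, then let the flap spring shut. One of the two bins is full, which cannot be seen: its flap barely gives, so feel for the right one gently and never force it. Leave the whole key in the box and the other things on the shelf where they are.

Things in the scene. Friction and masses are not known exactly. Their poses are not given: they have to be found in the camera images.
- cabinet: Pine key-return cabinet, fixed: 120 (x) x 272 (y) x 150 mm high. Origin: centre of its underside; z up. Two doors on its -x face stay shut (24 mm proud with knobs). On its level top, side by side, two flush steel flaps cover the slots into two bins, each 100 x 118 mm inside, floor 20 mm above the underside; old keys lie up to 10 mm deep in the bin with room. Over 35 N on it is forcing it.
- left_slot (a point): Centre of the left (+y) slot at the level of the cabinet's top, 65 mm to +y of the cabinet's centre; axes as the cabinet's. Its flap is a plate 94 (x) x 112 (y) x 5 mm hinged along its -x edge, 49 mm to -x of this point.
- right_slot (a point): Centre of the right (-y) slot at the level of the cabinet's top, 65 mm to -y of the cabinet's centre; axes and flap as the left one's.
- flap_left (a joint): Left flap: 0 shut; pressed, it swings down into the bin, +x edge lowest, to 1.15 rad; a spring shuts it. Pressed straight down, a free flap needs 2 to 3.5 N at 65 mm from the hinge line, 5 to 8 N at 30 mm, all the way; a key's weight does not open it. From about 0.9 rad a key slides off it into the bin. If its bin is full (left or right, differs) it stiffens sharply at 0.08, ends by 0.25 rad.
- flap_right (a joint): Right flap: the same as the left one.
- keybox: Pine box, fixed: 116 (x) x 196 (y) mm outside, 100 x 180 mm inside. Origin: centre of its underside; z up. Floor 6 mm thick; walls 8 mm thick, the two across x 28 mm high, the two along the sides 44 mm, with 3 mm inward lips over the lid. Two keys lie on its floor, near y = +45 and y = -45 mm (which is which differs), fob to -x, blade to +x.
- lid (a joint): The clear lid, 116 x 178 x 5 mm, runs in grooves of the box from 0 (shut) to 0.112 m (fully back), in the box's +x direction; its top is 35 mm above the underside of the box. About 2 N slides it; it stays where it is left.
- rib (a point): On the lid: a pine rib to push against, 14 (x) x 90 (y) mm, standing 19 mm above the lid. This point is the middle of the top edge of its -x face (54 mm above the underside of the box; 37 mm to -x of the box's centre when shut). Axes as the box's.
- snapped_fob (a point): Snapped key: centre (half-way up) of its black plastic fob, 44 (x) x 26 (y) x 14 mm; a steel stub of only 9 mm sticks out to +x. About 35 g.
- whole_fob (a point): Whole key: centre (half-way up) of its fob, the same as the other's; a steel blade 36 mm long with teeth sticks out to +x. Stays in the box.
- flask: Bystander: steel flask, 72 mm across, 200 mm high. Origin at the centre of its underside.
- brush: Bystander: yellow snow brush, about 280 mm long along its x, 30 mm wide, 26 mm high. Origin near its middle, underside.
- paperweight: Bystander: grey stone paperweight, 80 mm across, 38 mm high. Origin at the centre of its underside.
- whistle: Bystander: orange plastic whistle, 51 x 18 x 24 mm. Origin under its round chamber.
Things that resemble listed ones, but are neither listed nor needed, are in the scene too. Of the things that look like the keybox, take the one that is farthest to the robot's right at the start.

How it is judged:
On the way, in this order (a step that is already met when the one before it is completed fails the run):
1. the lid is slid fully back (value of joint lid above 0.1 m), for 0.1 s.
2. the snapped key is lifted out of the box (z of snapped_fob in the frame of keybox above 0.07 m), for 0.1 s.
3. the snapped key has dropped inside while a flap is held open (z of snapped_fob in the frame of cabinet below 0.075 m and horizontal distance between snapped_fob and cabinet below 0.15 m and value of joint any of flap_left, flap_right above 0.3 rad), for 0.1 s.
At the end, for the whole second after the job is handed in: The snapped key lies inside a bin of the cabinet (its fob's centre less than 75 mm above the cabinet's underside), both flaps are shut (under 0.06 rad), and the whole key lies on the floor of the key box (z of snapped_fob in the frame of cabinet below 0.075 m and x of snapped_fob in the frame of cabinet between -0.05 and 0.05 m and y of snapped_fob in the frame of cabinet between -0.13 and 0.13 m and value of joint each of flap_left, flap_right below 0.06 rad and z of whole_fob in the frame of keybox below 0.028 m and x of whole_fob in the frame of keybox between -0.05 and 0.05 m and y of whole_fob in the frame of keybox between -0.09 and 0.09 m); the robot touches nothing.
It fails at once if the cabinet or a flap is forced (over 35 N) (contact force between any of the fingers, the arm and cabinet above 35 N).
It fails at once if the flask, brush, paperweight or whistle is shifted by more than 30 mm (distance of any of flask, brush, paperweight, whistle from where it was at the start of the episode above 0.03 m).
It fails at once if the whole key is taken out of the box (z of whole_fob in the frame of keybox above 0.07 m).
It also fails if it takes over 72 s, if anything falls off the work surface, if the arm or the gripper's body presses on something with over 40 N, if the wrist force passes 120 N, or if a joint passes its speed limit or range.

## Working session

There is one attempt and no reset: what is moved stays moved. The work goes in short steps, each a Python script; the robot and the scene stay as the last script left them, time stands still between calls to the robot, and variables do not carry over. Pictures are saved under pics/ and viewed, and the job is handed in when it is done.

```bash
ls; mkdir -p pics
python3 - <<'E'
from bench import manip, effector, viewer
import cv2
for n in ["scene","side","wrist"]:
    print(n,viewer.get_calibration(n))
    im=viewer.get_image(n); cv2.imwrite(f"pics/{n}0.png",cv2.cvtColor(im,cv2.COLOR_RGB2BGR))
print(manip.current_clock(),manip.current_tcp_rot(),manip.current_force())
E
```

```text
pics
scene {'vfov': 54.376199552467924, 'cx': 258.7991360209284, 'cy': 191.32081841118676, 'eye': array([ 1.10064073, -0.31295379,  0.67660635]), 'attitude': array([ 0.79680165,  0.42273268, -0.21163911, -0.37631516])}
side {'vfov': 51.61199932887735, 'cx': 256.9621494105864, 'cy': 190.34888733020435, 'eye': array([ 0.26988292, -0.77948195,  0.87291266]), 'attitude': array([ 0.8942883 , -0.13417975,  0.05446272, -0.42341237])}
wrist {'vfov': 63.34534853212599, 'cx': 254.57501101247223, 'cy': 187.4022240196857, 'eye': array([0.10607842, 0.64686159, 0.38288094]), 'attitude': array([0.79188773, 0.59043213, 0.0922698 , 0.12565829])}
0.15 [ 8.02089308e-01  5.97203623e-01 -6.19010596e-04  4.37617243e-04] [-0.85806668  0.45938637  0.46078342]
```

View pics/scene0.png

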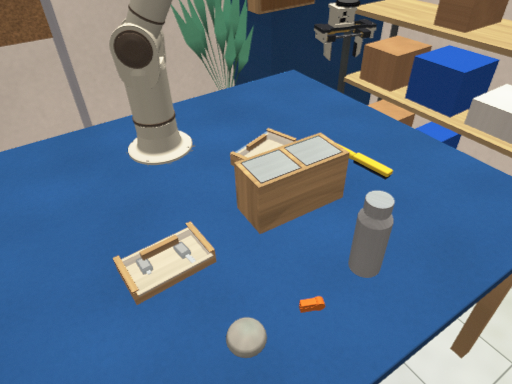

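View pics/side0.png

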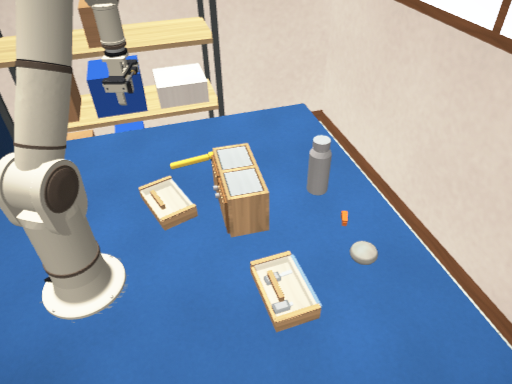

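View pics/wrist0.png

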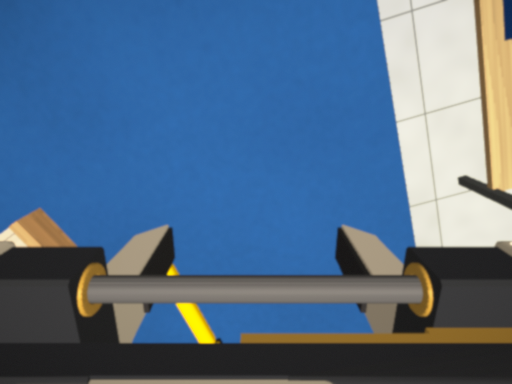

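Scene: box candidates are at (165,262), which is near the camera and on the robot's right (-y), and at (262,150) behind the cabinet. In the side view they are at (285,290) and (167,200). I'll check close crops.

```bash
cat > h.py <<'E'
import numpy as np, cv2
from scipy.spatial.transform import Rotation as R
from bench import manip, effector, viewer
def ray(cal,u,v):
    f=192/np.tan(np.radians(cal['vfov'])/2)
    d=np.array([(u-cal['cx'])/f,(v-cal['cy'])/f,1.])
    return np.array(cal['eye']),R.from_quat(cal['attitude']).apply(d)
def onz(cal,u,v,z):
    e,d=ray(cal,u,v); return e+d*(z-e[2])/d[2]
def proj(cal,P):
    f=192/np.tan(np.radians(cal['vfov'])/2)
    p=R.from_quat(cal['attitude']).inv().apply(np.atleast_2d(P)-cal['eye'])
    return np.c_[cal['cx']+f*p[:,0]/p[:,2],cal['cy']+f*p[:,1]/p[:,2]]
def snap(n,name):
    cal=viewer.get_calibration(n); im=viewer.get_image(n)
    cv2.imwrite(f"pics/{name}.png",im[:,:,::-1]); return cal,im
def st(): 
    print("t",round(manip.current_clock(),2),"tcp",np.round(manip.current_tool_pos(),4),"F",np.round(manip.current_force(),2),"gap",round(manip.current_finger_gap(),4))
E
python3 - <<'E'
import cv2,numpy as np
s=cv2.imread('pics/scene0.png');d=cv2.imread('pics/side0.png')
def c(im,x,y,w,h,k): return cv2.resize(im[y:y+h,x:x+w],None,fx=k,fy=k,interpolation=cv2.INTER_CUBIC)
cv2.imwrite('pics/c1.png',c(s,105,215,120,90,6))
cv2.imwrite('pics/c2.png',c(d,240,245,90,90,6))
cv2.imwrite('pics/c3.png',c(s,225,125,130,105,6))
cv2.imwrite('pics/c4.png',c(d,200,135,80,100,6))
E
```

```text
(no output)
```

View pics/c1.png

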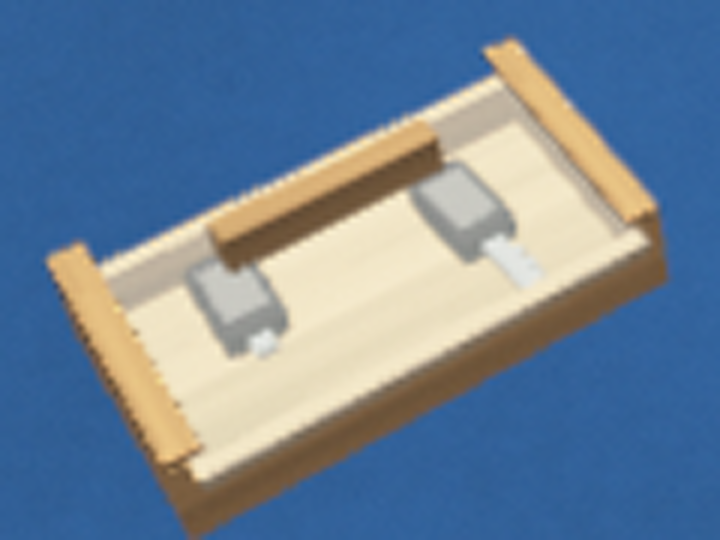

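View pics/c2.png

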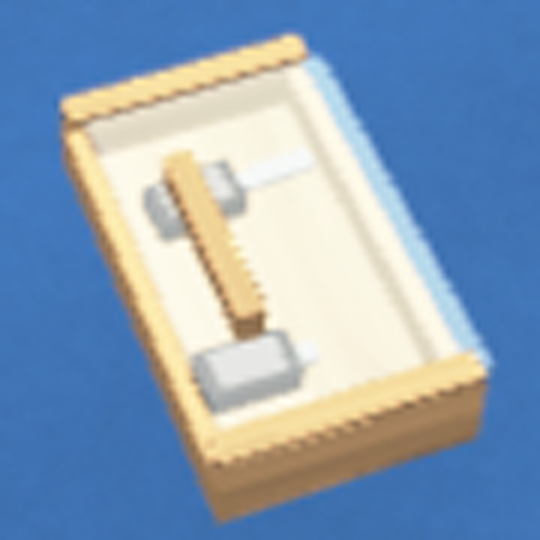

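View pics/c3.png

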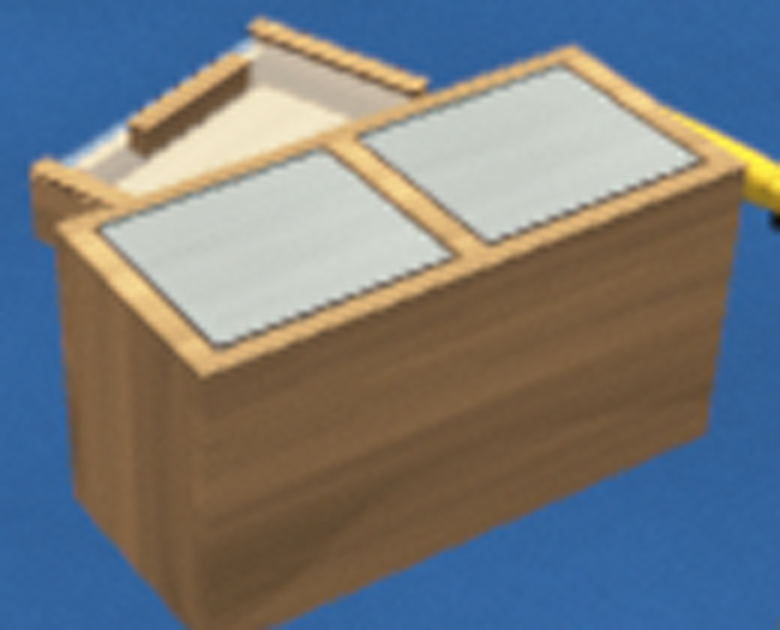

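View pics/c4.png

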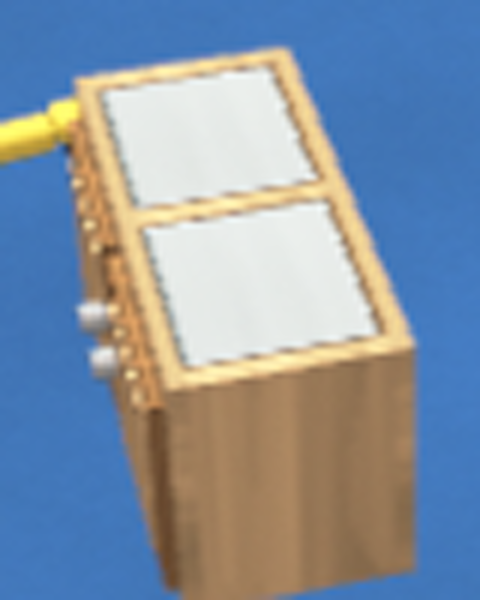

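Run:
```python
from h import *
S=viewer.get_calibration('scene');D=viewer.get_calibration('side')
def fit(cal,o,pts,z,hx,hy,nm):
    P=np.array([onz(cal,o[0]+(u+.5)/6-.5,o[1]+(v+.5)/6-.5,z)[:2] for u,v in pts])
    M=np.array([[-hx,-hy],[hx,-hy],[hx,hy],[-hx,hy]])
    c=P.mean(0);H=M.T@(P-c);th=np.arctan2(H[0,1]-H[1,0],H[0,0]+H[1,1])
    Rm=np.array([[np.cos(th),-np.sin(th)],[np.sin(th),np.cos(th)]])
    print(nm,"c",c.round(4),"yaw",np.degrees(th).round(2),"res mm",((P-c-M@Rm.T)*1000).round(1).tolist())
fit(S,(105,215),[(47,260),(163,467),(658,207),(518,38)],.044,.058,.098,'box scene')
fit(D,(240,245),[(212,462),(488,368),(302,36),(62,102)],.044,.058,.098,'box side')
fit(S,(225,125),[(57,222),(205,378),(742,170),(572,45)],.150,.06,.136,'cab scene')
fit(D,(200,135),[(170,390),(412,345),(292,48),(75,78)],.150,.06,.136,'cab side')
# fob tops z=.020 
for cal,o,pts,nm in [(S,(105,215),[(237,295)],'snapS'),(D,(240,245),[(250,368)],'snapD'),(S,(105,215),[(463,198)],'wholeS')]:
    for u,v in pts: print(nm,onz(cal,o[0]+(u+.5)/6-.5,o[1]+(v+.5)/6-.5,.020).round(4))
```

```text
box scene c [ 0.5027 -0.1868] yaw 2.51 res mm [[0.7, -0.2], [-0.2, 0.0], [-0.6, -0.8], [0.1, 1.0]]
box side c [ 0.5027 -0.1878] yaw 2.55 res mm [[-2.3, 1.3], [1.6, 3.6], [0.6, -2.7], [0.0, -2.2]]
cab scene c [0.4838 0.1855] yaw -2.91 res mm [[-0.7, 2.5], [2.1, 1.1], [0.3, -4.1], [-1.8, 0.5]]
cab side c [0.4865 0.1848] yaw -2.82 res mm [[1.2, -0.7], [-1.4, 2.1], [1.2, -1.6], [-1.0, 0.2]]
snapS [ 0.4838 -0.2318  0.02  ]
snapD [ 0.4811 -0.2358  0.02  ]
wholeS [ 0.487  -0.1401  0.02  ]
```

Scene and side views: the target is the box at scene (165,262), farthest to -y. Its key with the short stub is at scene (148,270) / side (282,306), on the -y side. The key with the toothed blade is at scene (183,250). The cabinet is at scene (292,178). Next I'll check the gripper shape and the bystander positions before planning.

Run:
```python
from h import *
S=viewer.get_calibration('scene');D=viewer.get_calibration('side')
for nm,cal,u,v,z in [('flask base',S,365,272,0),('flask top',S,379,200,.2),('flask topD',D,321,142,.2),('paperw',S,246,337,.02),('paperwD',D,364,252,.02),('whistle',S,312,304,.012),('brushD',D,190,160,.013),('brushtip',S,390,173,.013)]:
    print(nm,onz(cal,u,v,z).round(3))
s=cv2.imread('pics/scene0.png')
cv2.imwrite('pics/c5.png',cv2.resize(s[0:75,300:395],None,fx=7,fy=7,interpolation=cv2.INTER_CUBIC))
```

```text
flask base [0.773 0.177 0.   ]
flask top [0.76  0.185 0.2  ]
flask topD [0.751 0.173 0.2  ]
paperw [ 0.766 -0.135  0.02 ]
paperwD [ 0.763 -0.138  0.02 ]
whistle [0.777 0.018 0.012]
brushD [0.366 0.475 0.013]
brushtip [0.559 0.501 0.013]
```

View pics/c5.png

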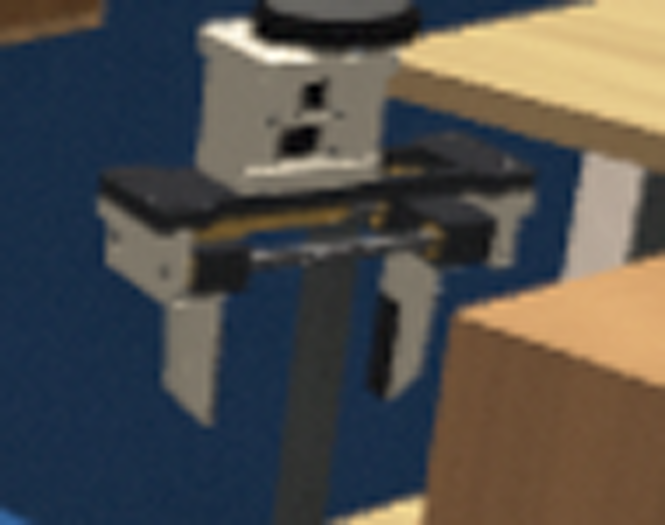

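Plan: feel both flaps first, with the closed fingertips. The bystanders are clear of the paths.

```bash
cat >> h.py <<'E'
BC=np.array([.5027,-.1872]);BY=np.radians(2.53)
CC=np.array([.4855,.1852]);CY=np.radians(-2.87)
def fr(c,th,x,y,z): 
    return [c[0]+np.cos(th)*x-np.sin(th)*y, c[1]+np.sin(th)*x+np.cos(th)*y, z]
def box(x,y,z): return fr(BC,BY,x,y,z)
def cab(x,y,z): return fr(CC,CY,x,y,z)
def inv(c,th,P): d=np.array(P[:2])-c; return np.array([np.cos(th)*d[0]+np.sin(th)*d[1],-np.sin(th)*d[0]+np.cos(th)*d[1]])
def down(deg): # jaw axis angle from world x
    return (R.from_euler('z',deg,degrees=True)*R.from_euler('x',180,degrees=True)).as_quat()
QC=down(90-2.87); QB=down(90+2.53)
E
python3 - <<'E'
from h import *
effector.close(10)
def press(y):
    manip.move_pose(cab(16,y,.175),QC); manip.servo_line(cab(16,y,.158))
    manip.sleep(.1); f0=manip.current_force()[2]; print('base',f0.round(2))
    z=.154; 
    while z>.137:
        manip.servo_line(cab(16,y,z),vel=.03); f=manip.current_force()[2]-f0
        print(round(z,4),round(manip.current_tool_pos()[2],4),f.round(2))
        if abs(f)>9: print("STIFF");break
        z-=.002
    manip.servo_line(cab(16,y,.175))
try: 
    press(65); st()
except Exception as e: print(repr(e))
E
```

```text
PlanningError('the arm cannot take that pose within its joint ranges')
```

Run:
```python
from h import *
st()
for nm,P in [('L',cab(16,65,.158)),('Ldeep',cab(-5,65,.095)),('R',cab(16,-65,.158)),('Rdeep',cab(-5,-65,.095)),('rib',box(-62,0,.042)),('rib2',box(65,0,.042)),('key',box(-20,-17,.008)),('hi',cab(16,65,.25))]:
    print(nm,np.round(P,3),[a for a in range(-180,180,15) if manip.solve_ik(P,down(a+87))is not None])
```

```text
t 1.58 tcp [0.1863 0.6227 0.2267] F [ 0.2  -1.   -0.28] gap 0.0007
L [19.72  64.303  0.158] []
Ldeep [-1.254 65.354  0.095] []
R [ 13.211 -65.534   0.158] []
Rdeep [ -7.763 -64.483   0.095] []
rib [-6.1437e+01 -2.9240e+00  4.2000e-02] []
rib2 [6.5439e+01 2.6820e+00 4.2000e-02] []
key [-1.8727e+01 -1.8053e+01  8.0000e-03] []
hi [19.72  64.303  0.25 ] []
```

Units slip: I passed mm where m was expected. I'll fix it in the helper.

```bash
sed -i 's/^def fr(c,th,x,y,z): /def fr(c,th,x,y,z):\n    x=x\/1000;y=y\/1000 # mm in, m out/' h.py
python3 - <<'E'
from h import *
for nm,P in [('L',cab(16,65,.158)),('Ldeep',cab(-5,65,.095)),('R',cab(16,-65,.158)),('Rdeep',cab(-5,-65,.095)),('rib',box(-62,0,.042)),('rib2',box(65,0,.042)),('key',box(-20,-17,.008)),('hi',cab(16,65,.25))]:
    print(nm,np.round(P,3),[a for a in range(-180,180,15) if manip.solve_ik(P,down(a+87))is not None])
def press(y):
    manip.move_pose(cab(16,y,.175),QC); manip.servo_line(cab(16,y,.158))
    manip.sleep(.1); f0=manip.current_force()[2]; print('base',f0.round(2))
    z=.154; 
    while z>.137:
        manip.servo_line(cab(16,y,z),vel=.03); f=manip.current_force()[2]-f0
        print(round(z,4),round(manip.current_tool_pos()[2],4),f.round(2))
        if abs(f)>9: print("STIFF");break
        z-=.002
    manip.servo_line(cab(16,y,.175))
press(65); st()
E
```

```text
L [0.505 0.249 0.158] [-180, -165, -150, -135, -120, -105, -90, -75, -60, -45, -30, -15, 0, 15, 30, 45, 60, 75, 90, 105, 120, 135, 150, 165]
Ldeep [0.484 0.25  0.095] [-180, -165, -150, -135, -120, -105, -90, -75, -60, -45, -30, -15, 0, 15, 30, 45, 60, 75, 90, 105, 120, 135, 150, 165]
R [0.498 0.119 0.158] [-180, -165, -150, -135, -120, -105, -90, -75, -60, -45, -30, -15, 0, 15, 30, 45, 60, 75, 90, 105, 120, 135, 150, 165]
Rdeep [0.477 0.121 0.095] [-180, -165, -150, -135, -120, -105, -90, -75, -60, -45, -30, -15, 0, 15, 30, 45, 60, 75, 90, 105, 120, 135, 150, 165]
rib [ 0.441 -0.19   0.042] [-180, -165, -150, -135, -120, -105, -90, -75, -60, -45, -30, -15, 0, 15, 30, 45, 60, 75, 90, 105, 120, 135, 150, 165]
rib2 [ 0.568 -0.184  0.042] [-180, -165, -150, -135, -120, -105, -90, -75, -60, -45, -30, -15, 0, 15, 30, 45, 60, 75, 90, 105, 120, 135, 150, 165]
key [ 0.483 -0.205  0.008] [-180, -165, -150, -135, -120, -105, -90, -75, -60, -45, -30, -15, 0, 15, 30, 45, 60, 75, 90, 105, 120, 135, 150, 165]
hi [0.505 0.249 0.25 ] [-180, -165, -150, -135, -120, -105, -90, -75, -60, -45, -30, -15, 0, 15, 30, 45, 60, 75, 90, 105, 120, 135, 150, 165]
base -0.26
0.154 0.1541 0.43
0.152 0.1519 0.76
0.15 0.1502 1.71
0.148 0.1481 1.79
0.146 0.1459 2.1
0.144 0.1447 8.43
0.142 0.1434 12.85
STIFF
t 5.89 tcp [0.5049 0.2493 0.1751] F [ 0.32 -0.31  0.11] gap 0.0005
```

Left is stiff from about 5 mm (0.08 rad), so the right bin is the one with room. Now the lid.

Run:
```python
from h import *
manip.servo_line(cab(16,65,.22),vel=.3)
manip.move_pose(box(-68,0,.12),QB)
manip.servo_line(box(-68,0,.043))
f0=manip.current_force(); 
manip.servo_line(box(-50,0,.043)); print(manip.current_force()-f0)
manip.servo_line(box(55,0,.043),vel=.1); print(manip.current_force()-f0)
x=55
while x<75:
    x+=2; manip.servo_line(box(x,0,.043),vel=.04); f=np.linalg.norm((manip.current_force()-f0)[:2]); print(x,(manip.current_force()-f0).round(1), (inv(BC,BY,manip.current_tool_pos())*1000).round(1))
    if f>10: break
st()
snap('scene','lid1'); s=cv2.imread('pics/lid1.png')
cv2.imwrite('pics/lid1c.png',cv2.resize(s[195:315,95:265],None,fx=4,fy=4,interpolation=cv2.INTER_CUBIC))
```

```text
[ 0.60911728 -0.29323501  0.77316854]
[0.76795714 0.07379182 0.33538214]
57 [-0.3 -1.   0.6] [56.6  0. ]
59 [-2.  -0.5 -0.5] [58.7  0. ]
61 [-1.6 -1.7 -1.4] [61.2  0. ]
63 [-1.2 -0.6 -1.3] [63.3  0. ]
65 [-5.3 -0.4  2.2] [63.5 -0. ]
67 [-10.2  -1.    7.1] [63.6 -0. ]
t 11.49 tcp [ 0.5662 -0.1844  0.0427] F [-10.09  -0.27   7.22] gap 0.0006
```

View pics/lid1c.png

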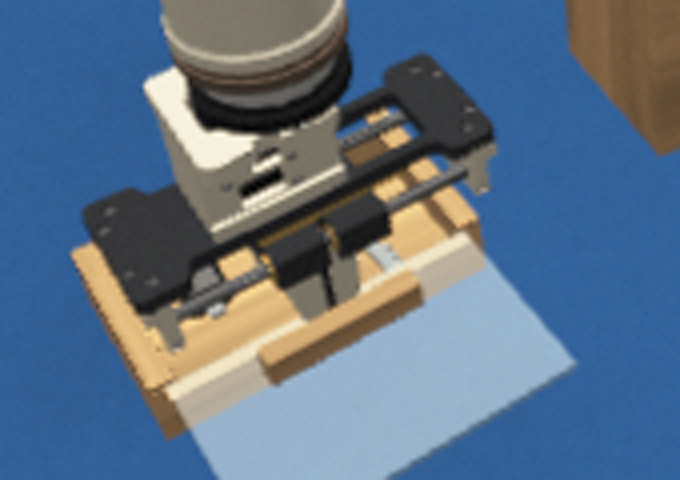

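Lid is at its stop with the rib past the +x wall, and both keys are uncovered. Taking a wrist view.

Run:
```python
from h import *
manip.servo_line(box(50,0,.06),vel=.2)
manip.servo_line(box(55,-5,.17),vel=.3)
manip.sleep(.15)
cal,im=snap('wrist','w1'); np.save('w1cal.npy',cal,allow_pickle=True); st()
print(proj(cal,[box(-20,-47,.02),box(-20,45,.02),box(-55,-94,.044),box(-55,94,.044)]).round(0))
```

```text
t 12.53 tcp [ 0.5569 -0.1893  0.1682] F [0.09 0.18 0.61] gap 0.0006
[[209.  98.]
 [306.  98.]
 [147.  55.]
 [372.  55.]]
```

View pics/w1.png

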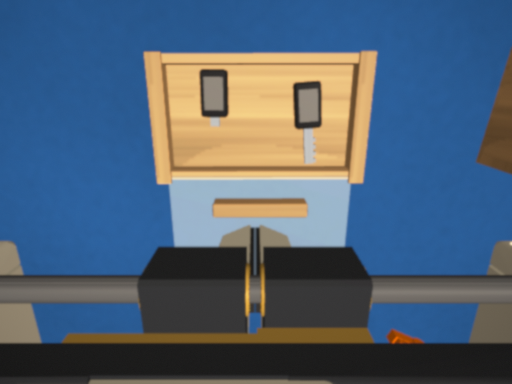

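Run:
```python
from h import *
cal=np.load('w1cal.npy',allow_pickle=True).item(); im=cv2.imread('pics/w1.png')
m=((im.max(2)<75)).astype(np.uint8); m[150:]=0; m[:50]=0
cs,_=cv2.findContours(m,cv2.RETR_EXTERNAL,cv2.CHAIN_APPROX_NONE)
for c in cs:
    if cv2.contourArea(c)<200: continue
    c2=np.array([inv(BC,BY,onz(cal,u,v,.016))*1000 for u,v in c[:,0]],np.float32)
    (cx,cy),wh,a=cv2.minAreaRect(c2); print('box mm',round(cx,1),round(cy,1),np.round(wh,1),round(a,1),c2.min(0).round(1),c2.max(0).round(1))
# box wall top corners check
for u,v in [(145,53),(376,52),(364,183),(157,184)]: print((inv(BC,BY,onz(cal,u,v,.044))*1000).round(1))
```

```text
box mm -13.1 46.6 [41.7 24.4] 4.4 [-34.3  33.3] [ 7.6 60.1]
box mm -24.3 -43.0 [23.7 41.5] 88.5 [-44.8 -54.8] [ -3.8 -30.7]
[-56.6 -95.5]
[-57.6  97.3]
[56.6 99.7]
[ 57.8 -96.3]
```

The wrist view shows the snapped key at (214,93), on the -y side with a stub, and the whole key at (308,105). The fully open jaws (130 mm) would hit the whole key's fob between the -y wall and the key. So I'll first nudge the whole key about 24 mm toward the +y wall; it stays on the floor.

Run:
```python
from h import *
manip.servo_line(box(-9,4,.08),vel=.3)
manip.servo_line(box(-9,4,.012),vel=.12)
f0=manip.current_force(); st()
manip.servo_line(box(-9,39,.012),vel=.08); print((manip.current_force()-f0).round(1))
manip.servo_line(box(-9,30,.012),vel=.15)
manip.servo_line(box(0,20,.08),vel=.2)
manip.servo_line(box(55,-5,.17),vel=.3)
effector.open_jaws(); manip.sleep(.1)
cal,im=snap('wrist','w2'); np.save('w2cal.npy',cal,allow_pickle=True); st()
im=cv2.imread('pics/w2.png')
m=((im.max(2)<75)).astype(np.uint8); m[150:]=0; m[:50]=0
cs,_=cv2.findContours(m,cv2.RETR_EXTERNAL,cv2.CHAIN_APPROX_NONE)
for c in cs:
    if cv2.contourArea(c)<200: continue
    c2=np.array([inv(BC,BY,onz(cal,u,v,.016))*1000 for u,v in c[:,0]],np.float32)
    (cx,cy),wh,a=cv2.minAreaRect(c2); print('box mm',round(cx,1),round(cy,1),np.round(wh,1),round(a,1),c2.min(0).round(1),c2.max(0).round(1))
```

```text
t 13.76 tcp [ 0.4945 -0.1837  0.0126] F [-0.02 -0.11 -1.17] gap 0.0001
[-0.4  0.3  1. ]
t 17.22 tcp [ 0.5579 -0.1898  0.17  ] F [-0.25 -0.16  0.08] gap 0.0918
box mm -12.8 65.8 [42.  25.2] 1.7 [-33.9  52.7] [ 8.1 78.6]
box mm -23.9 -43.0 [24.  41.7] 88.5 [-44.5 -55.1] [ -3.3 -30.6]
```

View pics/w2.png

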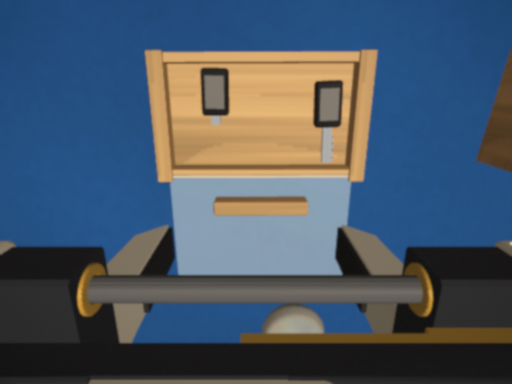

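Run:
```python
from h import *
manip.servo_line(box(-24,-16,.08),vel=.25)
manip.servo_line(box(-24,-16,.05),vel=.15)
f0=manip.current_force()
manip.servo_line(box(-24,-16,.022),vel=.08);print((manip.current_force()-f0).round(1))
manip.servo_line(box(-24,-16,.0095),vel=.05);print((manip.current_force()-f0).round(1))
effector.close(20); st()
manip.servo_line(box(-24,-16,.13),vel=.15); manip.sleep(.1); st()
snap('wrist','w3'); snap('scene','s3')
s=cv2.imread('pics/s3.png'); cv2.imwrite('pics/s3c.png',cv2.resize(s[165:305,75:235],None,fx=4,fy=4,interpolation=cv2.INTER_CUBIC))
```

```text
[-0.2  1.  -0.6]
[-0.1  1.7 -0.1]
t 20.13 tcp [ 0.4795 -0.2042  0.0095] F [ 0.59 -0.96  0.47] gap 0.0257
t 21.18 tcp [ 0.4785 -0.2039  0.1288] F [-0.17 -0.58  0.29] gap 0.0256
```

View pics/w3.png

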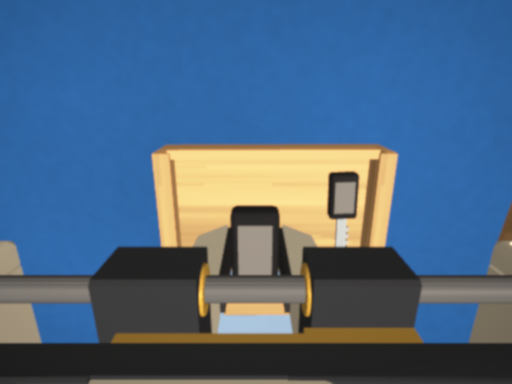

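View pics/s3c.png

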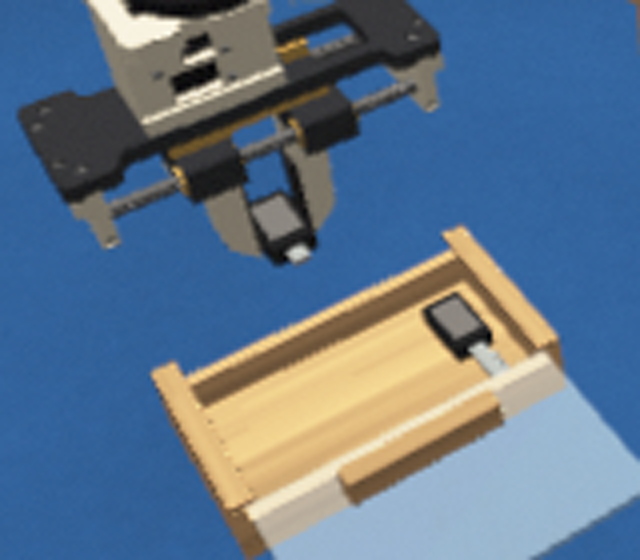

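The snapped key is lifted, held square across the fob, and the whole key is on the box floor at w3 (343,195). Next I'll lay the key on the right flap's +y half and press the flap open beside it.

Run:
```python
from h import *
manip.servo_line(box(-24,-16,.22),vel=.3)
manip.move_pose(cab(8,-35,.22),QC)
manip.servo_line(cab(8,-35,.165),vel=.15)
f0=manip.current_force()
z=.160
while z>.1515:
    z-=.0015; manip.servo_line(cab(8,-35,z),vel=.04); f=(manip.current_force()-f0)[2]
    print(round(z,4),f.round(2))
    if f>1.2: break
effector.open_jaws(); st()
manip.servo_line(cab(8,-35,.19),vel=.15)
manip.servo_line(cab(8,-95,.22),vel=.3); effector.close(10)
snap('scene','s4'); st()
s=cv2.imread('pics/s4.png'); cv2.imwrite('pics/s4c.png',cv2.resize(s[90:230,220:360],None,fx=4,fy=4,interpolation=cv2.INTER_CUBIC))
snap('side','d4')
s=cv2.imread('pics/d4.png'); cv2.imwrite('pics/d4c.png',cv2.resize(s[110:240,180:300],None,fx=4,fy=4,interpolation=cv2.INTER_CUBIC))
```

```text
0.1585 -0.13
0.157 -0.16
0.1555 -0.25
0.154 0.41
0.1525 3.29
t 26.03 tcp [0.4917 0.1499 0.1525] F [ 0.04 -0.13  0.19] gap 0.0918
t 28.29 tcp [0.4888 0.0899 0.22  ] F [-0.32  0.08  0.83] gap 0.0007
```

View pics/s4c.png

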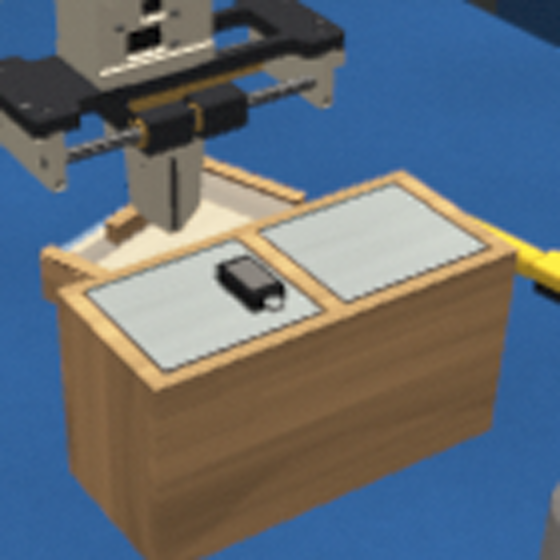

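View pics/d4c.png

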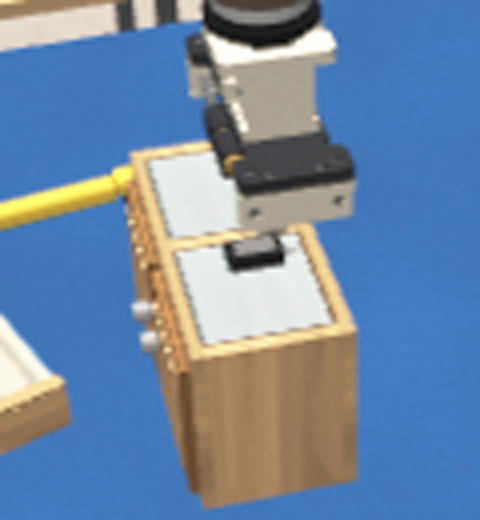

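The key lies flat on the right flap's inner half (s4c (252,283)). Now I press the flap on its outer half, force-guarded.

Run:
```python
from h import *
Y=-93
manip.servo_line(cab(6,Y,.158),vel=.15)
f0=manip.current_force(); ok=True
path=[(6,.152),(6,.148),(6,.144),(6,.141),(6,.137),(6,.130)]+[(6-14*t,.130-.033*t) for t in np.linspace(.2,1,5)]
for x,z in path:
    manip.servo_line(cab(x,Y,z),vel=.05); f=manip.current_force()-f0
    print(round(x,1),round(z,4),f.round(1), 'th~%.2f'%np.arctan2(.150-z,(x+39)/1000))
    if np.linalg.norm(f)>14: ok=False; print('STOP'); break
manip.sleep(.3)
st(); snap('scene','s5'); snap('side','d5')
a=cv2.imread('pics/s5.png')[90:230,220:360];b=cv2.imread('pics/d5.png')[110:240,190:290]
cv2.imwrite('pics/s5c.png',cv2.resize(a,None,fx=4,fy=4,interpolation=cv2.INTER_CUBIC));cv2.imwrite('pics/d5c.png',cv2.resize(b,None,fx=4,fy=4,interpolation=cv2.INTER_CUBIC))
```

```text
6 0.152 [0.6 0.7 0.1] th~-0.04
6 0.148 [ 1.3 -0.   2.8] th~0.04
6 0.144 [ 1.3 -0.7  3.3] th~0.13
6 0.141 [ 0.5 -1.   3.4] th~0.20
6 0.137 [-0.3 -0.   3.6] th~0.28
6 0.13 [-0.1  0.3  4.8] th~0.42
3.2 0.1234 [ 1.2 -0.5  4.9] th~0.56
0.4 0.1168 [ 1.4 -0.5  5.2] th~0.70
-2.4 0.1102 [ 2.  -0.7  5.8] th~0.83
-5.2 0.1036 [ 2.7 -0.8  5.2] th~0.94
-8.0 0.097 [ 4.8 -1.   4.5] th~1.04
t 32.23 tcp [0.4733 0.0928 0.0973] F [3.69 0.87 2.28] gap 0.0002
```

View pics/s5c.png

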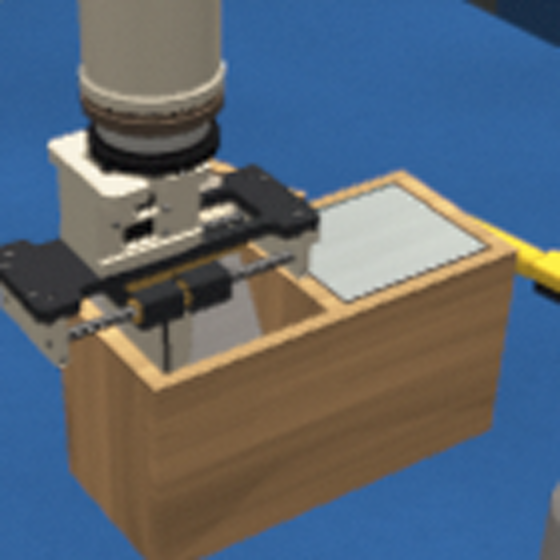

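View pics/d5c.png

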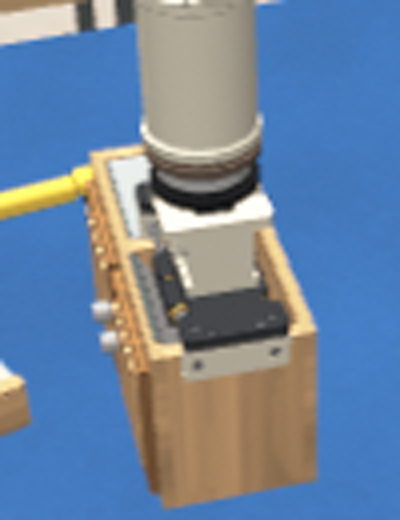

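The flap is wide open (about 1 rad) and no key is visible on its exposed part. Checking with the wrist camera before letting it close.

Run:
```python
from h import *
manip.sleep(.3); snap('wrist','w5'); st()
```

```text
t 32.67 tcp [0.4729 0.0928 0.097 ] F [4.11 0.4  3.6 ] gap 0.0011
```

View pics/w5.png

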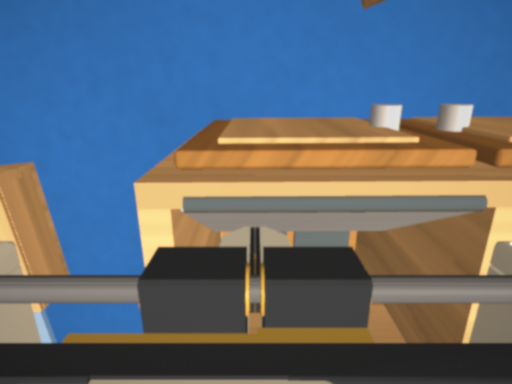

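The key is gone from the flap. The bin is deep enough that even standing on end its fob would be below 75 mm. I'll let the flap follow back up gently, then look.

Run:
```python
from h import *
Y=-93
manip.servo_line(cab(6,Y,.130),vel=.08); print(manip.current_force().round(1))
manip.servo_line(cab(6,Y,.156),vel=.06); print(manip.current_force().round(1))
manip.servo_line(cab(6,Y,.24),vel=.25)
manip.move_pose(cab(-40,-250,.26),QC); manip.sleep(.3); st()
for n in ['scene','side']:
    snap(n,n+'6')
a=cv2.imread('pics/scene6.png')[100:310,95:375];b=cv2.imread('pics/side6.png')[120:340,180:340]
cv2.imwrite('pics/s6c.png',cv2.resize(a,None,fx=2.8,fy=2.8,interpolation=cv2.INTER_CUBIC));cv2.imwrite('pics/d6c.png',cv2.resize(b,None,fx=2.7,fy=2.7,interpolation=cv2.INTER_CUBIC))
```

```text
[ 4.4 -1.4  1.7]
[ 0.4 -0.1  0.3]
t 35.34 tcp [ 0.4333 -0.0614  0.2597] F [0.44 0.4  0.24] gap 0.0006
```

View pics/s6c.png

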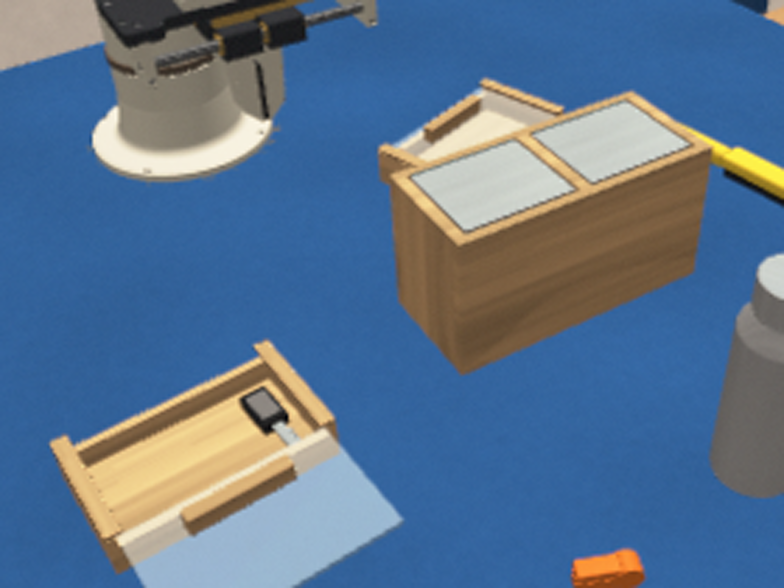

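View pics/d6c.png

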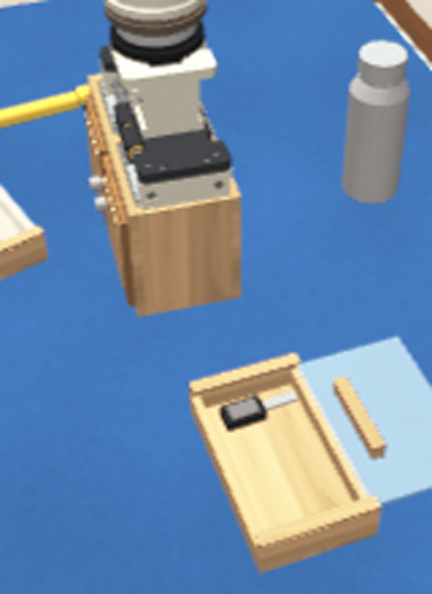

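Both flaps are flush and shut, the whole key is on the box floor, the snapped key is out of sight in the right bin, the bystanders are undisturbed, and the robot is clear. Handing in.

Run:
```python
from h import *
print(manip.hand_in()); st()
```

```text
the job is handed in; nothing more can be done
None
the job is handed in; nothing more can be done
```

I dropped the snapped key through the right flap and handed the job in at about 35 s of the 72 s allowed. The hand-in gives no verdict.

- **Finding the free bin:** pressing gently, the left flap stiffened at about 5 mm, and I backed off at 13 N. I used the right flap, which gave freely at no more than about 7 N all the way.
- **Lid:** I slid it back until it met its stop.
- **Whole key:** I nudged it about 19 mm toward the +y wall, flat on the box floor. The fully open jaws would otherwise have hit its fob.
- **Snapped key:** I lifted it out, laid it on the right flap, and pressed the flap to about 1 rad. I let the flap close after the key had gone from its visible surface.

The last pictures show both flaps flush, the whole key on the box floor, the bystanders in view (flask, whistle, brush) undisturbed and the robot clear of everything.

Two things I could not see directly: the key lying in the bin, inferred from it being gone from the flap and nowhere else in view; and the paperweight, which was outside the last crops, though the arm never went near it.

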